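Start the clamp knob by feel and tighten it

TASK

The wing knob of the board clamp has been set loosely on top of its stud and its thread has not caught yet. Without lifting it off or forcing it, keep it lightly pressed down and turn it backwards (counter-clockwise from above) until it clicks, dropping into the start of the thread, then turn it forwards (clockwise) until it comes up against its stop, so that the strap is held down on the board; let go. Leave the things lying around the clamp where they are.

Things in the scene. Friction and masses are not known exactly. Their poses are not given: they have to be found in the camera images.
- clamp: Board clamp fixed to the bench: aluminium base plate 130 x 74 x 12 mm; a steel strap 98 x 46 mm on it (top 34 mm above the bench) hangs 2.6 mm over a small green circuit board. Origin: on the bench under the stud's axis; x along the plate towards the board, z up. A soft spring (2 N per mm, 2 to 3 N at first) holds the strap up.
- knob_grip (a point): Grip point of the loose black wing knob, on its axis, 84.5 mm above the bench at first. The handle is an upright bar 64 mm long (point x), 16 mm thick (point y: grip across it), 34 mm high; the point is 10 mm under its top and 24 mm above its foot, which stands on a round hub 47 mm wide, 20 mm high (underside 44 mm below the point). About 0.15 kg; 2 mm sideways play on the stud.
- stud_axis (a point): Top of the stud's thread, on its axis, 42.5 mm above the bench; three lugs in the hub rest on it at first. The thread starts are hidden and vary: 25 to 70 degrees of backward (counter-clockwise from above) turn away. There the knob, if pressed, drops 6.5 mm onto the strap. The gap is 10 degrees wide; a hard shoulder beyond it ends backward turning, as one ends forward turning before the drop.
- knob_foot (a point): Centre of the knob's underside: 40.5 mm above the bench at first, 34 mm after the drop. Then 50 to 60 degrees of forward (clockwise) turn draw it 2.6 mm further down against the strap's spring; after 18 more, level degrees it meets a stop. Friction is below 0.2 N m; 0.3 means a shoulder or the stop (the stud's rubber bush yields 0.1 rad at 0.5 N m), over 0.5 is forcing it.
- component_box: small cream lidded box 46 x 62 x 24 mm beside the clamp; origin at the centre of its underside; not to be moved
- tape_roll: small white tape roll 43 mm across, 19 mm high, beside the clamp; origin at the centre of its underside; not to be moved
- cutter: red-handled flush cutter 41 x 130 x 11 mm lying between the clamp and the robot; origin at the centre of its underside; not to be moved
There are look-alikes about, which are no part of the job. Leave any turquoise or yellow look-alike of the part that bears knob_grip alone.

How it is judged:
On the way:
1. the knob has dropped into the start of the thread (z of knob_grip in the frame of clamp below 0.08 m and angle between knob_grip's own z axis and vertical below 0.1 rad), for 0.1 s.
At the end, for the whole second after the job is handed in: The knob is screwed down: its grip point is 73.5 to 76.3 mm above the bench (drawn at least 1.7 mm below where it first drops), within 4 mm of the stud's axis and upright to 0.06 rad, and stays there when released (z of knob_grip in the frame of clamp between 0.0735 and 0.0763 m and horizontal distance between knob_grip and clamp below 0.004 m and angle between knob_grip's own z axis and vertical below 0.06 rad); the robot touches nothing.
It fails at once if the knob was lifted 3 mm or more off its seat on the stud (z of knob_grip in the frame of clamp above 0.0875 m).
It fails at once if the knob was forced: more than 70 N in all between it and the clamp (contact force between knob and clamp above 70 N).
It fails at once if the component box was moved (distance of component_box from where it was at the start of the episode above 0.01 m).
It fails at once if the tape roll was moved (distance of tape_roll from where it was at the start of the episode above 0.01 m).
It fails at once if the cutter was moved (distance of cutter from where it was at the start of the episode above 0.01 m).
It also fails if it takes over 61 s, if anything falls off the work surface, if the arm or the gripper's body presses on something with over 40 N, if the wrist force passes 120 N, or if a joint passes its speed limit or range.

ROBOT

A 6-joint arm with a two-finger parallel gripper is mounted at the origin on a cart in front of the work surface, level with it; the furniture and walls round the work are solid. World frame = base frame: x ahead of the robot, y to its left, z up, the work surface at z = 0. Lengths are in m, angles in rad, forces in N, time in s.
With the tool pointing down it reaches from about 0.275 to 0.725 m from the base axis. Payload 15.9 kg.
Tool frame: the origin (TCP) lies between the finger pads; the fingertips stand r.nose_length ahead of it and the grasp point (between the pads) lies 5 mm behind it (r.nose_length is the distance from the TCP to the fingertips, in m); z points along the fingers, y is the line along which they close (so a half turn about z gives the same grasp; the last joint's range is limited). The gripper opens to 85 mm and grips with 20 to 120 N. Pads are 22 mm wide; open, the fingers measure 114 mm over their backs; the gripper's body (76 mm by 85 mm) begins 54 mm behind the grasp point. The pads swing forward as they close: fully open they stand 13 mm farther back than shut.
Start: joints at [1.238, 0.213, -0.034, 1.323, 0, 1.571], TCP at [0.163, 0.473, 0.245] pointing down, gripper open.
Joint ranges: [-2.98, 2.98], [-0.74, 1.72], [-1.14, 1.35], [-2.1, 2.04], [-1.57, 1.44], [-3.14, 3.14]. Speed limits (rad/s): [1.89, 1.89, 2.39, 2.57, 3.14, 3.14].

INTERFACE

Orientations are given as a unit quaternion [x, y, z, w].
In Python, from bench import r gives the robot as it stands. The module is installed in compiled form; this text tells all that it offers.
- The arm moves only by the tool carry_out, never from a script. Its argument "motion" is a list of rows, each an object of numbers: "x", "y", "z": the shift along the world's x, y, z in cm; "wx", "wy", "wz": the turn, a rotation vector about the world's x, y, z in rad; "hand": the finger opening in cm, from 0 to 8.54. A call has 1 to 8 rows; each row shifts and turns the commanded pose from where the row before left it; what a row does not reach is not made up. A row lasts 1/8 s, in which the tool goes at most 62.5 mm and 10.7 degrees, less where a joint would pass 70% of its speed; a pose out of reach is approached as far as the arm can. A call is refused whole if a number of a shift passes 6.25 or a number of a turn 0.188, either way. A call with a gripper value outside its range is refused whole. The fingers move at their own pace and stop on an object; "grip_force" is the grip in N (left out, the last holds). Time passes only in rows, so rows that do not move let the fingers close. It gives the time, the measured TCP pose, the force, the opening and the grip force at its end, in the units of the state.
- r.observe(): the state, without advancing time (a new reading comes with each control period).
- r.camera(name): name is "side" or "top"; returns a dict with "pixels" (400x640x3 uint8, red, green, blue), "mtx" (3x3 intrinsics, pixels), "k1" (the pictures are not rectified: a ray, as slopes to the right and down, at radius r is drawn at 1 + k1 r^2 times it, then the intrinsics apply), "eye" and "orientation" of the camera in the world. Camera axes: x right, y up, looking along -z (the intrinsics and any distortion apply to the point x, -y, -z); pixel columns grow to the right and rows downward; lengths in m; the calibration is good to about 2 mm. A picture is of the moment at which its call begins. There is no depth.
- r.finish_job(): hands the job in; it is judged then, once.
Trained networks look in the newest picture that a camera, given by its name, has taken for a name from the list of things; names that differ only in an ending like _2 or _b are one class to them, and where a whole thing is asked for, a point or a joint stands for the part that bears it (a point fixed in the world has none). Each returns a list of dicts, best first, with "confidence" (0 to 1); they miss things now and then, are a little off and sometimes report something else, mostly with a low value. They report only what shows in the picture. A call takes as long as a camera call. They do not tell look-alikes from the thing itself.
- r.masks_of(label, camera): "region" (400x640 bool, what is visible of it) and "extent" ([left, top, right, bottom] in pixels, round what is visible of it).
- r.spot_point(label, camera): "uv" ([column, row] in pixels: a listed point, or the origin of a listed thing).
The state is a dict: "time_s": time; "joint_positions": joint angles; "joint_velocities": joint speeds; "effort": joint torques, N m; "position": TCP position; "eef_rot": TCP orientation; "wrist_force": force on the tool from outside, world axes, zero at the start; "torque": the same for the moment, N m; "width": finger opening in m; "grasp_force": force on a finger pad.
Only numpy, scipy, OpenCV 4.12 (cv2) and the standard library are available. Lean on these libraries where they do the work, as an engineer would, in place of code of your own. Each camera call takes 0.05 s, during which the arm holds its last target. There are 200 camera calls.

## Working session

There is one attempt and no reset: what is moved stays moved. The work goes in short steps, Python scripts to look and compute and a tool call to move; the robot and the scene stay as the last step left them, time stands still between calls to the robot, and variables do not carry over. Pictures are saved under pics/ and viewed, at most 10 in all, crops included, and the job is handed in when it is done.

Besides the shell and the picture viewer there is one more tool, called after "Request:" as name([rows], argument=value, ...), one row to a line, values as JSON. carry_out: Moves the arm, as the interface text tells. Its arguments: {"type":"object","properties":{"motion":{"type":"array"},"grip_force":{"type":"number"}},"required":["motion"]}

```bash
mkdir -p pics; cat > h.py <<'E'
import numpy as np, cv2
from bench import r
from scipy.spatial.transform import Rotation as R
def ray(c,uv):
    K=c['mtx'];p=np.array([(uv[0]-K[0,2])/K[0,0],(uv[1]-K[1,2])/K[1,1]])
    q=p.copy()
    for _ in range(20): q=p/(1+c['k1']*(q@q))
    d=R.from_quat(c['orientation']).apply([q[0],-q[1],-1]) if np.size(c['orientation'])==4 else np.array(c['orientation'])@[q[0],-q[1],-1]
    return np.array(c['eye']),d
def atz(c,uv,z):
    e,d=ray(c,uv); return e+d*(z-e[2])/d[2]
def proj(c,P):
    Rm=R.from_quat(c['orientation']).as_matrix() if np.size(c['orientation'])==4 else np.array(c['orientation'])
    v=Rm.T@(np.array(P)-c['eye']); s=np.array([v[0],-v[1]])/-v[2]; s*=1+c['k1']*(s@s)
    K=c['mtx']; return np.array([K[0,0]*s[0]+K[0,2],K[1,1]*s[1]+K[1,2]])
E
python3 - <<'E'
from h import *
np.set_printoptions(precision=4,suppress=True)
Z=dict(knob_grip=.0845,stud_axis=.0425,knob_foot=.0405,clamp=0,component_box=0,tape_roll=0,cutter=0)
for n in('side','top'):
    c=r.camera(n);cv2.imwrite(f'pics/{n}0.png',c['pixels'][:,:,::-1]);print(n,c['eye'],c['k1'])
    for l,z in Z.items():
        for d in r.spot_point(l,n)[:4]: print(l,round(d['confidence'],2),np.round(d['uv'],1),atz(c,d['uv'],z))
print(r.nose_length,r.observe())
E
```

```text
side [ 0.4662 -0.6082  0.5281] -0.06310005769089949
knob_grip 0.91 [279.6 284. ] [ 0.4459 -0.0796  0.0845]
knob_grip 0.85 [305.9 209.9] [0.4923 0.1177 0.0845]
knob_grip 0.82 [351.3 271.2] [ 0.5503 -0.0585  0.0845]
stud_axis 0.69 [306. 221.] [0.4931 0.1469 0.0425]
knob_foot 0.93 [310.9 225.1] [0.5015 0.1354 0.0405]
knob_foot 0.87 [277.1 305.6] [ 0.4402 -0.0756  0.0405]
knob_foot 0.86 [348.9 289.3] [ 0.5494 -0.0473  0.0405]
clamp 0.9 [305.7 245.6] [0.4909 0.128  0.    ]
component_box 0.66 [324.3 220.2] [0.5326 0.2132 0.    ]
tape_roll 0.67 [298.2 270.9] [0.4744 0.0538 0.    ]
cutter 0.6 [251.1 242. ] [0.3881 0.1472 0.    ]
top [0.3431 0.1086 0.9296] -0.09648984110886569
knob_grip 0.92 [367.8 176.4] [0.5498 0.0081 0.0845]
knob_grip 0.61 [304.2 206.2] [0.4901 0.1385 0.0845]
stud_axis 0.59 [303.7 211.4] [0.4862 0.1412 0.0425]
knob_foot 0.83 [367.4 180.5] [0.5516 0.0041 0.0405]
knob_foot 0.67 [381.6 234.9] [ 0.4341 -0.0216  0.0405]
clamp 0.65 [304.1 214.2] [0.4868 0.1419 0.    ]
clamp 0.44 [304.4 206.8] [0.5034 0.1411 0.    ]
component_box 0.56 [269.8 192.5] [0.5369 0.2181 0.    ]
tape_roll 0.61 [342.1 218.8] [0.4753 0.0582 0.    ]
tape_roll 0.6 [269.7 192.2] [0.5376 0.2183 0.    ]
cutter 0.96 [300. 262.] [0.3821 0.1517 0.    ]
cutter 0.72 [306.  207.7] [0.5013 0.1376 0.    ]
0.014 {'time_s': 0.8, 'joint_positions': array([ 1.238 ,  0.2129, -0.0344,  1.3235,  0.    ,  1.5708]), 'joint_velocities': array([ 0.0006,  0.0006,  0.0012,  0.0001,  0.0004, -0.0004]), 'effort': array([  0.0029, -68.5907,  48.7309,   0.0013,   0.0002,  -0.    ]), 'position': array([0.1633, 0.4726, 0.2453]), 'eef_rot': array([0.1656, 0.9862, 0.    , 0.    ]), 'wrist_force': array([-0.077 ,  0.6467,  0.7383]), 'torque': array([0.0513, 0.0167, 0.0065]), 'grasp_force': 0.0, 'width': 0.08531048528775913}
```

View pics/top0.png

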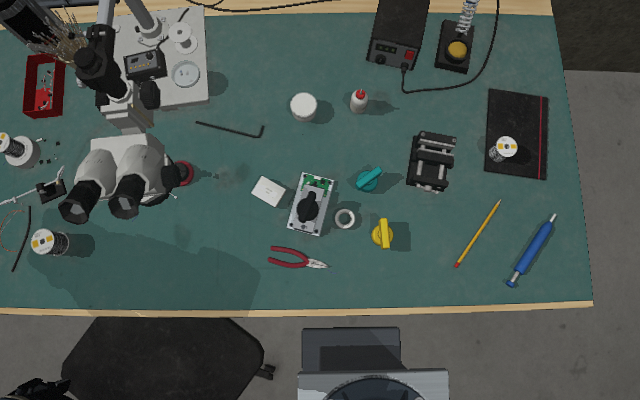

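View pics/side0.png

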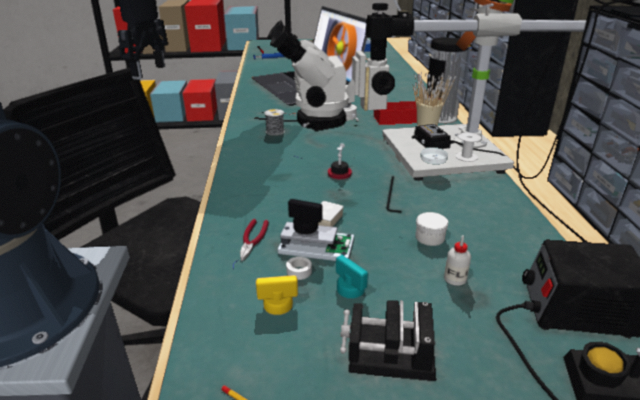

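```bash
python3 - <<'E'
from h import *
np.set_printoptions(precision=4,suppress=True)
im={}
for n,u,v in(('top',306,206),('side',310,225)):
    c=r.camera(n);p=c['pixels'][:,:,::-1]
    im[n]=cv2.resize(p[v-40:v+40,u-50:u+50],(800,640),interpolation=cv2.INTER_CUBIC)[:590]
    for m in r.masks_of('knob_grip',n)[:4]: print(n,m['confidence'],m['extent'])
    C=[d for d in r.spot_point('knob_grip',n) if abs(d['uv'][0]-306)<12]
    print([d['uv'] for d in C])
    # dark pixels of the knob
    g=p.max(2);mask=np.zeros(g.shape,bool);mask[v-40:v+40,u-40:u+40]=True
    ys,xs=np.nonzero(mask&(g<45))
    print(n,len(xs),xs.mean() if len(xs) else 0,ys.mean() if len(xs) else 0)
    cc=C[0]['uv'] if C else None
    if n=='top':
        a=c
    else: b=c
cv2.imwrite('pics/crop.png',cv2.resize(np.hstack([im['top'],im['side']]),(800,295)))
cv2.imwrite('pics/croptop.png',im['top'])
E
```

```text
top 0.96 [297.0, 191.3, 319.7, 222.6]
top 0.89 [372.2, 218.4, 392.8, 247.8]
[[306.5, 208.5]]
top 491 308.0183299389002 206.73930753564156
side 0.81 [291.2, 204.9, 321.2, 232.8]
side 0.64 [337.0, 256.6, 368.0, 298.3]
side 0.56 [254.0, 276.1, 298.5, 315.0]
[[304.2, 208.0]]
side 924 306.3560606060606 217.51406926406926
```

View pics/croptop.png

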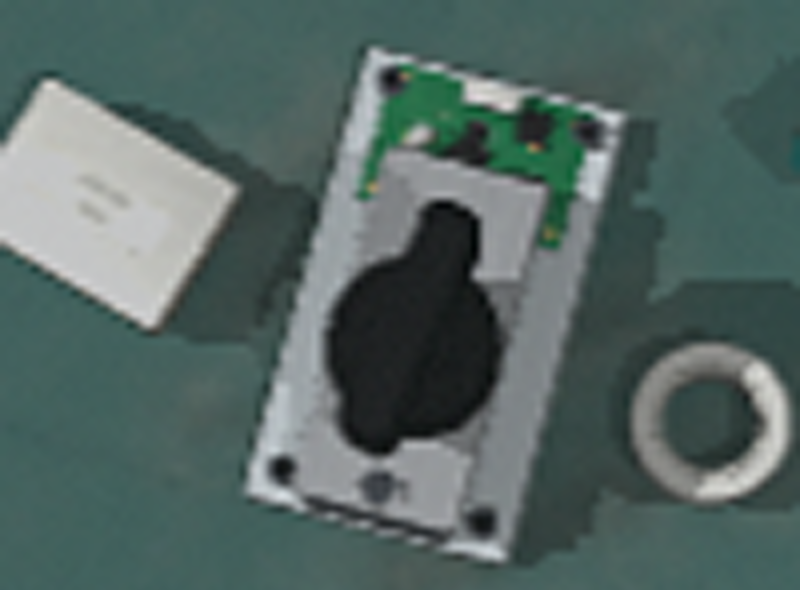

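View pics/crop.png

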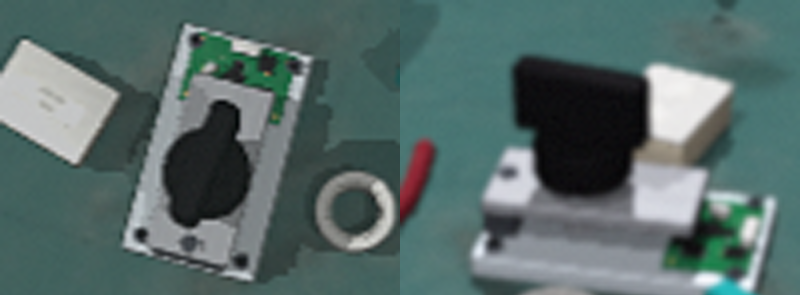

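```bash
python3 - <<'E'
from h import *
np.set_printoptions(precision=4,suppress=True)
a=r.camera('top');b=r.camera('side')
p,q=atz(a,(312.5,191.2),.0945),atz(a,(301.7,222.3),.0945)
print('top handle',p,q,np.linalg.norm(p-q),(p+q)/2,np.arctan2(*(p-q)[1::-1]))
p,q=atz(b,(290.5,201.5),.0945),atz(b,(321,205.5),.0945)
print('side handle',p,q,np.linalg.norm(p-q),(p+q)/2,np.arctan2(*(q-p)[1::-1]))
# plate corners (top, z=.012)
for u in ((372,48),(624,118),(500,560),(246,492)): print(atz(a,(256+u[0]/8,166+u[1]/8),.012))
print('hub c',atz(a,(256+415/8,166+346/8),.0605))
E
```

```text
top handle [0.5186 0.1213 0.0945] [0.4561 0.1434 0.0945] 0.06626214794297862 [0.4873 0.1323 0.0945] -0.3400867109352408
side handle [0.4657 0.132  0.0945] [0.5187 0.1141 0.0945] 0.0559081247810372 [0.4922 0.1231 0.0945] -0.32583582915899684
[0.5798 0.1442 0.012 ]
[0.5588 0.0747 0.012 ]
[0.4369 0.1108 0.012 ]
[0.4563 0.1793 0.012 ]
hub c [0.4877 0.1318 0.0605]
```

Request:
carry_out([
  {"x":4,"y":-4.2,"hand":8.5},
  {"x":4,"y":-4.2},
  {"x":4,"y":-4.2},
  {"x":4,"y":-4.2},
  {"x":4,"y":-4.2},
  {"x":4,"y":-4.2},
  {"x":4,"y":-4.2},
  {"x":4,"y":-4.2},
])

```text
invalid input at $.motion[0]: expected keys x, y, z, wx, wy, wz, hand
```

```bash
cat > st.py <<'E'
from h import *
np.set_printoptions(precision=4,suppress=True)
o=r.observe()
y=R.from_quat(o['eef_rot']).as_matrix()
print('t',o['time_s'],'p',o['position'],'yaw',np.arctan2(y[1,1],y[0,1]),'zax',y[:,2],'F',o['wrist_force'],'M',o['torque'],'w',o['width'],'g',o['grasp_force'],'q',o['joint_positions'])
E
python3 st.py
```

```text
t 1.2 p [0.1633 0.4726 0.2453] yaw 1.238035697842192 zax [ 0.  0. -1.] F [ 0.657   0.0916 -0.4649] M [ 0.0155 -0.0135 -0.0391] w 0.08521111480748755 g 0.0 q [ 1.238   0.2129 -0.0344  1.3235 -0.      1.5708]
```

All keys are needed.

Request:
carry_out([
  {"x":4,"y":-4.2,"z":0,"wx":0,"wy":0,"wz":0,"hand":8.5},
  {"x":4,"y":-4.2,"z":0,"wx":0,"wy":0,"wz":0,"hand":8.5},
  {"x":4,"y":-4.2,"z":0,"wx":0,"wy":0,"wz":0,"hand":8.5},
  {"x":4,"y":-4.2,"z":0,"wx":0,"wy":0,"wz":0,"hand":8.5},
  {"x":4,"y":-4.2,"z":0,"wx":0,"wy":0,"wz":0,"hand":8.5},
  {"x":4,"y":-4.2,"z":0,"wx":0,"wy":0,"wz":0,"hand":8.5},
  {"x":4,"y":-4.2,"z":0,"wx":0,"wy":0,"wz":0,"hand":8.5},
  {"x":4,"y":-4.2,"z":0,"wx":0,"wy":0,"wz":0,"hand":8.5},
])

```text
time_s: 2.2
position: [0.4845, 0.1349, 0.2455]
eef_rot: [0.166, 0.986, 0.0, 0.0]
wrist_force: [1.1, 1.0, 0.3]
width: 0.085
grasp_force: 0.0
```

```bash
python3 st.py
```

```text
t 2.2 p [0.4845 0.1349 0.2455] yaw 1.2378842223092548 zax [ 0.0005  0.0002 -1.    ] F [1.1091 1.0226 0.3417] M [ 0.0178 -0.0537 -0.0541] w 0.0850112652963275 g 0.0 q [ 0.2715  0.2185 -0.0269  1.3249  0.0001  0.6044]
```

Request:
carry_out([
  {"x":0.4,"y":-0.45,"z":-3,"wx":0,"wy":0,"wz":0,"hand":8.5},
  {"x":0,"y":0,"z":-4,"wx":0,"wy":0,"wz":0,"hand":8.5},
  {"x":0,"y":0,"z":-3,"wx":0,"wy":0,"wz":0,"hand":8.5},
  {"x":0,"y":0,"z":-1,"wx":0,"wy":0,"wz":0,"hand":8.5},
  {"x":0,"y":0,"z":0,"wx":0,"wy":0,"wz":0,"hand":8.5},
])

```text
time_s: 2.82
position: [0.4873, 0.1321, 0.1355]
eef_rot: [0.166, 0.986, -0.0, -0.0]
wrist_force: [-0.7, -0.5, 0.1]
width: 0.0851
grasp_force: 0.0
```

```bash
python3 st.py; python3 - <<'E'
from h import *
for n,u,v in(('top',306,196),('side',310,215)):
    c=r.camera(n);p=c['pixels'][:,:,::-1].copy()
    o=r.observe()['position']
    print(n,proj(c,o),proj(c,[.4875,.132,.0845]),proj(c,o+[0,0,-.014]))
    cv2.imwrite(f'pics/{n}1.png',cv2.resize(p[v-50:v+50,u-65:u+65],(780,600),interpolation=cv2.INTER_CUBIC))
    print([ (d['confidence'],d['uv'],atz(c,d['uv'],.0845)) for d in r.spot_point('knob_grip',n)])
E
```

```text
t 2.825 p [0.4873 0.1321 0.1355] yaw 1.2381106824707273 zax [-0.0003 -0.0001 -1.    ] F [-0.7412 -0.5336  0.0846] M [ 0.0276 -0.0553  0.0111] w 0.0851084680898209 g 0.0 q [ 0.2647  0.2707 -0.2418  1.0585 -0.      0.5974]
top [306.51339919 202.67984001] [307.45028422 207.40015502] [306.74214508 203.98051358]
[]
side [302.54964835 180.00672189] [302.86333076 205.85755429] [302.71714659 187.09091736]
[(0.94, [305.0, 210.7], array([0.49056593, 0.11516445, 0.0845    ])), (0.75, [274.6, 284.2], array([ 0.43889327, -0.07958102,  0.0845    ])), (0.58, [353.4, 265.0], array([ 0.55523667, -0.04425739,  0.0845    ]))]
```

View pics/side1.png

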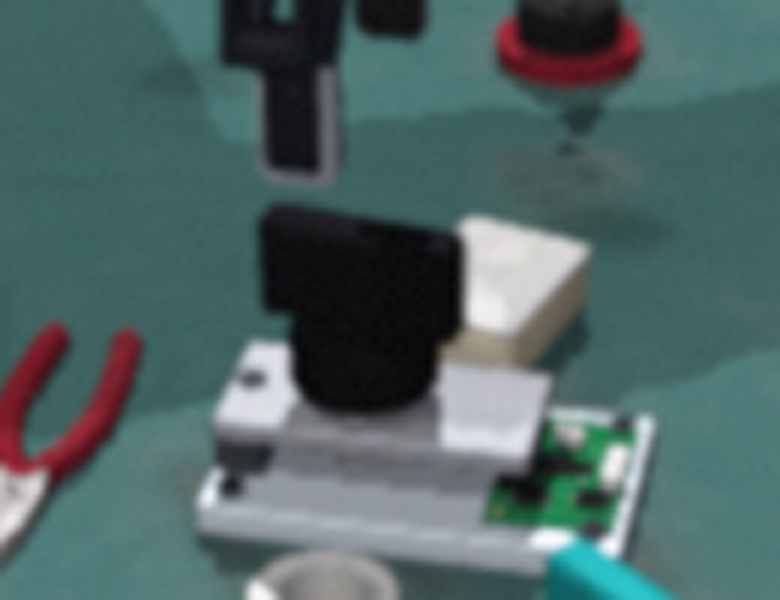

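```bash
python3 - <<'E'
from h import *
np.set_printoptions(precision=4,suppress=True)
c=r.camera('side');o=r.observe()
M=R.from_quat(o['eef_rot']).as_matrix();T=o['position']
for dz in (.014,.001):
  for s in(1,-1): 
    print(dz,s,[proj(c,T+M@[a,s*b,dz]) for b in(.0425,.057) for a in(-.011,.011)])
k=lambda z:[proj(c,np.array([.4875,.132,z])+a*np.array([np.cos(-.335),np.sin(-.335),0])) for a in(-.032,0,.032)]
print(k(.0945)); print('foot',proj(c,[.4875,.132,.0405]))
for x,y,z in ((.4855,.123,.0945),(.4905,.125,.0945)): print(proj(c,[x,y,z]))
E
```

```text
0.014 1 [array([315.204 , 177.0696]), array([303.5977, 175.6788]), array([317.3011, 173.5369]), array([305.8392, 172.185 ])]
0.014 -1 [array([301.6512, 199.9057]), array([289.124 , 198.2493]), array([299.0996, 204.2063]), array([286.4014, 202.497 ])]
0.001 1 [array([315.1378, 170.6703]), array([303.4452, 169.307 ]), array([317.2513, 167.1994]), array([305.7055, 165.8744])]
0.001 -1 [array([301.467 , 193.1279]), array([288.8384, 191.5019]), array([298.891 , 197.3612]), array([286.0884, 195.6828])]
[array([285.6661, 198.7232]), array([302.7468, 201.0319]), array([320.1336, 203.3821])]
foot [303.362  226.4272]
[301.8212 203.6526]
[304.6075 202.9661]
```

View pics/top1.png

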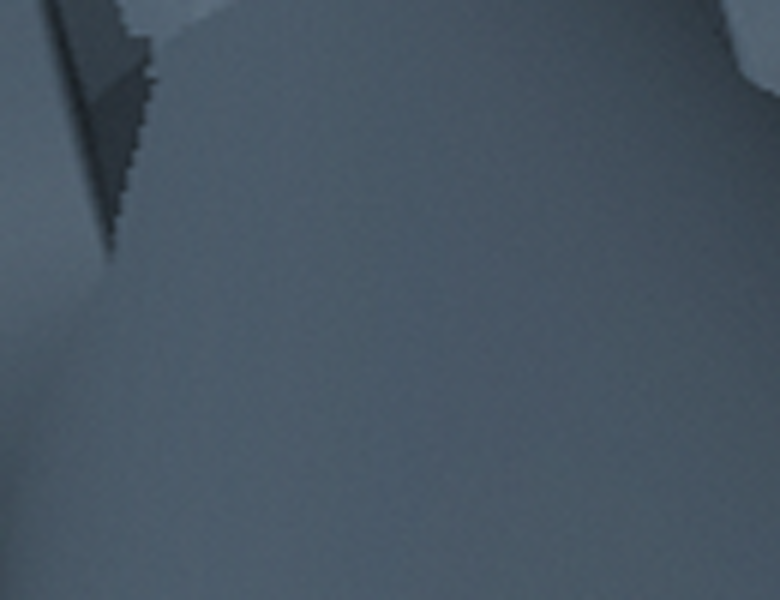

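```bash
cat > fit.py <<'E'
from h import *
from scipy.optimize import minimize
import sys
def bar(): # stadium outline (rounded ends r=8)
    return [(sx*24+8*np.cos(t),8*np.sin(t)) for sx,a in((1,-np.pi/2),(-1,np.pi/2)) for t in np.linspace(a,a+np.pi,9)]
def sil(c,x,y,yaw,zt,S=4,off=(0,0),org=(0,0),sz=(640,400)):
    im=np.zeros((sz[1]*S,sz[0]*S),np.uint8);cs,sn=np.cos(yaw),np.sin(yaw)
    B=np.array(bar())/1000; t=np.linspace(0,2*np.pi,40);H=.0235*np.c_[np.cos(t),np.sin(t)]
    for P,z0,z1 in((B,zt-.034,zt),(H,zt-.054,zt-.034)):
        W=P@np.array([[cs,sn],[-sn,cs]])+[x,y]
        U=np.array([proj(c,[*w,z]) for w in W for z in(z0,z1)])+off
        cv2.fillPoly(im,[cv2.convexHull(np.int32(np.round((U-org+.5)*S)))],255)
    return cv2.resize(im,sz,interpolation=cv2.INTER_AREA)/255.
np.set_printoptions(precision=4,suppress=True)
cams={n:r.camera(n) for n in('top','side')}
D={}
for n,(u,v) in(('top',(306,206)),('side',(306,219))):
    p=cv2.imread(f'pics/{n}0.png').astype(float).max(2)
    org=(u-30,v-30);q=p[v-30:v+30,u-30:u+30]
    D[n]=(org,np.clip((90-q)/60,0,1)); 
def cost(a,names=('top','side')):
    s=0
    for n in names:
        org,o=D[n]; m=sil(cams[n],a[0],a[1],a[2],.0945,org=org,sz=(60,60))
        w=np.ones_like(o); w[cv2.dilate(m,np.ones((9,9)))==0]=0  # only close by
        s+=(w*(m-o)**2).sum()
    return s
for names in(('top',),('side',),('top','side')):
    b=min((minimize(lambda a:cost(a*[.001,.001,.02]+[.489,.13,-.335],names),s,method='Nelder-Mead',options=dict(initial_simplex=np.array(s)+np.vstack([np.zeros(3),3*np.eye(3)]))) for s in([0,0,0],[3,-3,0],[-2,2,0])),key=lambda q:q.fun)
    print(names,b.fun,b.x*[.001,.001,.02]+[.489,.13,-.335])
E
python3 fit.py
```

```text
('top',) 23.973547673971545 [ 0.4901  0.1331 -0.4041]
('side',) 70.52984813533257 [ 0.4901  0.1288 -0.5337]
('top', 'side') 122.70793733179548 [ 0.4903  0.1326 -0.4242]
```

Request:
carry_out([
  {"x":0.27,"y":0,"z":-1.5,"wx":0,"wy":0,"wz":-0.04,"hand":8.5},
  {"x":0,"y":0,"z":-2,"wx":0,"wy":0,"wz":0,"hand":8.5},
  {"x":0,"y":0,"z":-1.5,"wx":0,"wy":0,"wz":0,"hand":6},
  {"x":0,"y":0,"z":-0.35,"wx":0,"wy":0,"wz":0,"hand":4},
  {"x":0,"y":0,"z":0,"wx":0,"wy":0,"wz":0,"hand":3},
  {"x":0,"y":0,"z":0,"wx":0,"wy":0,"wz":0,"hand":2.4},
  {"x":0,"y":0,"z":0,"wx":0,"wy":0,"wz":0,"hand":2.4},
], grip_force=20)

```text
time_s: 4.05
position: [0.4904, 0.1321, 0.0823]
eef_rot: [0.185, 0.983, 0.0, 0.0]
wrist_force: [-0.4, -0.2, -0.1]
width: 0.024
grasp_force: 0.0
```

```bash
python3 st.py; python3 - <<'E'
from h import *
u,v=308,210
c=r.camera('side');p=c['pixels'][:,:,::-1]
cv2.imwrite('pics/side2.png',cv2.resize(p[v-40:v+30,u-45:u+45],(720,560),interpolation=cv2.INTER_CUBIC))
E
```

```text
t 4.05 p [0.4904 0.1321 0.0823] yaw 1.1980120689334428 zax [ 0.0008  0.0002 -1.    ] F [-0.4356 -0.1658 -0.106 ] M [ 0.082   0.0202 -0.0141] w 0.02403763991027741 g 0.0 q [ 0.2632  0.3192 -0.3203  0.9304  0.      0.636 ]
```

View pics/side2.png

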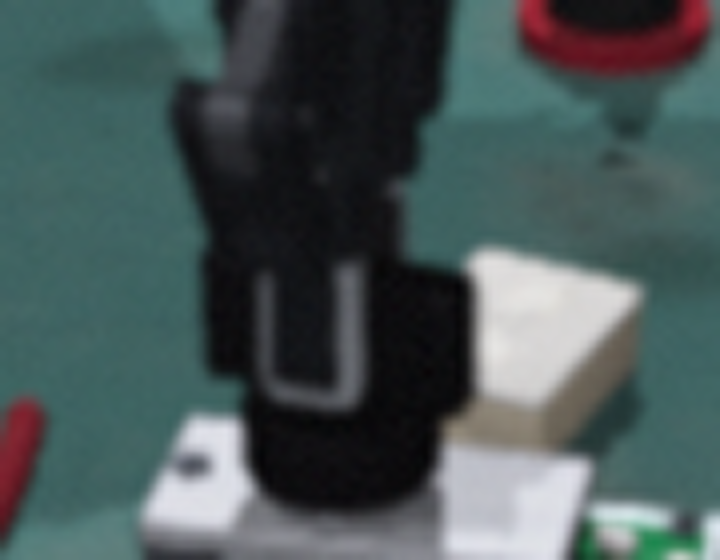

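Request:
carry_out([
  {"x":0,"y":0,"z":0,"wx":0,"wy":0,"wz":0,"hand":1.9},
  {"x":0,"y":0,"z":0,"wx":0,"wy":0,"wz":0,"hand":1.7},
  {"x":0,"y":0,"z":0,"wx":0,"wy":0,"wz":0,"hand":1.3},
  {"x":0,"y":0,"z":0,"wx":0,"wy":0,"wz":0,"hand":1.3},
], grip_force=25)

```text
time_s: 4.6
position: [0.4901, 0.1321, 0.0819]
eef_rot: [0.185, 0.983, 0.0, 0.0]
wrist_force: [0.1, -0.3, 2.1]
width: 0.0158
grasp_force: 27.8
```

```bash
python3 st.py
```

```text
t 4.6 p [0.4901 0.1321 0.0819] yaw 1.1980135254473983 zax [ 0.0001  0.0001 -1.    ] F [ 0.1366 -0.2574  2.1208] M [ 0.0029  0.031  -0.0143] w 0.015751958376846977 g 27.831481397151947 q [ 0.2632  0.3197 -0.3208  0.9302  0.      0.636 ]
```

Request:
carry_out([
  {"x":0,"y":0,"z":-0.05,"wx":0,"wy":0,"wz":0,"hand":1.3},
  {"x":0,"y":0,"z":0,"wx":0,"wy":0,"wz":0,"hand":1.3},
], grip_force=40)

```text
time_s: 4.85
position: [0.4903, 0.1321, 0.0818]
eef_rot: [0.185, 0.983, 0.0, 0.0]
wrist_force: [-1.7, -0.3, 8.6]
width: 0.0148
grasp_force: 44.1
```

```bash
python3 st.py
```

```text
t 4.85 p [0.4903 0.1321 0.0818] yaw 1.1979960944019097 zax [ 0.0007  0.0002 -1.    ] F [-1.7243 -0.2591  8.5745] M [-0.0493  0.4704  0.0037] w 0.014828391685296703 g 44.056987166404724 q [ 0.2632  0.3197 -0.3211  0.9293 -0.      0.636 ]
```

Request:
carry_out([
  {"x":0,"y":0,"z":0,"wx":0,"wy":0,"wz":0.06,"hand":1.3},
  {"x":0,"y":0,"z":0,"wx":0,"wy":0,"wz":0.06,"hand":1.3},
  {"x":0,"y":0,"z":0,"wx":0,"wy":0,"wz":0.06,"hand":1.3},
  {"x":0,"y":0,"z":0,"wx":0,"wy":0,"wz":0.06,"hand":1.3},
  {"x":0,"y":0,"z":0,"wx":0,"wy":0,"wz":0.06,"hand":1.3},
])

```text
time_s: 5.48
position: [0.4905, 0.1321, 0.0818]
eef_rot: [0.035, 0.999, 0.0, 0.001]
wrist_force: [-0.1, -0.0, 7.8]
width: 0.015
grasp_force: 43.7
```

```bash
python3 st.py
```

```text
t 5.475 p [0.4905 0.1321 0.0818] yaw 1.4998448474596315 zax [ 0.0011  0.0002 -1.    ] F [-0.1354 -0.0377  7.8236] M [-0.0442 -0.0342 -0.0419] w 0.0150208841015519 g 43.715452551841736 q [ 0.2632  0.3197 -0.321   0.9289 -0.0001  0.3341]
```

Request:
carry_out([
  {"x":0,"y":0,"z":0,"wx":0,"wy":0,"wz":0.04,"hand":1.3},
  {"x":0,"y":0,"z":0,"wx":0,"wy":0,"wz":0.04,"hand":1.3},
  {"x":0,"y":0,"z":0,"wx":0,"wy":0,"wz":0.04,"hand":1.3},
])

```text
time_s: 5.85
position: [0.4906, 0.1321, 0.0818]
eef_rot: [-0.024, 1.0, 0.0, 0.001]
wrist_force: [1.2, 0.1, 6.3]
width: 0.0153
grasp_force: 43.7
```

```bash
python3 st.py
```

```text
t 5.85 p [0.4906 0.1321 0.0818] yaw 1.6192275770969178 zax [ 0.0012  0.0002 -1.    ] F [1.2341 0.144  6.2583] M [ 0.0702 -0.0463 -0.0368] w 0.015304475098430616 g 43.712995648384094 q [ 0.2632  0.3197 -0.3209  0.9289 -0.0001  0.2148]
```

Request:
carry_out([
  {"x":0,"y":0,"z":-0.02,"wx":0,"wy":0,"wz":0.04,"hand":1.3},
  {"x":0,"y":0,"z":0,"wx":0,"wy":0,"wz":0.04,"hand":1.3},
  {"x":0,"y":0,"z":0,"wx":0,"wy":0,"wz":0.03,"hand":1.3},
])

```text
time_s: 6.22
position: [0.4907, 0.1322, 0.0817]
eef_rot: [-0.079, 0.997, 0.0, 0.001]
wrist_force: [0.8, -0.2, 8.6]
width: 0.0151
grasp_force: 43.9
```

```bash
python3 st.py
```

```text
t 6.225 p [0.4907 0.1322 0.0817] yaw 1.7289958003890187 zax [ 0.0015  0.0003 -1.    ] F [ 0.7824 -0.2405  8.579 ] M [-0.0466 -0.0359 -0.0941] w 0.01512673187466238 g 43.91059756278992 q [ 0.2632  0.3198 -0.321   0.9285 -0.0001  0.105 ]
```

Request:
carry_out([
  {"x":0,"y":0,"z":0,"wx":0,"wy":0,"wz":0.04,"hand":1.3},
  {"x":0,"y":0,"z":0,"wx":0,"wy":0,"wz":0.04,"hand":1.3},
  {"x":0,"y":0,"z":0,"wx":0,"wy":0,"wz":0.03,"hand":1.3},
])

```text
time_s: 6.6
position: [0.4907, 0.1322, 0.0817]
eef_rot: [-0.134, 0.991, 0.0, 0.001]
wrist_force: [0.9, -0.1, 6.9]
width: 0.015
grasp_force: 43.7
```

```bash
python3 st.py
```

```text
t 6.6 p [0.4907 0.1322 0.0817] yaw 1.8390162963467724 zax [ 0.0015  0.0002 -1.    ] F [ 0.9237 -0.1315  6.9353] M [-0.0502 -0.1646 -0.0844] w 0.01504153821661017 g 43.73659908771515 q [ 0.2632  0.3199 -0.3211  0.9283 -0.0001 -0.005 ]
```

Total 0.64 rad so far.

Request:
carry_out([
  {"x":0,"y":0,"z":-0.02,"wx":0,"wy":0,"wz":0.04,"hand":1.3},
  {"x":0,"y":0,"z":0,"wx":0,"wy":0,"wz":0.04,"hand":1.3},
  {"x":0,"y":0,"z":0,"wx":0,"wy":0,"wz":0.03,"hand":1.3},
])

```text
time_s: 6.98
position: [0.4906, 0.1321, 0.0813]
eef_rot: [-0.188, 0.982, -0.0, 0.001]
wrist_force: [0.9, -0.4, 4.1]
width: 0.0151
grasp_force: 43.3
```

```bash
python3 st.py
```

```text
t 6.975 p [0.4906 0.1321 0.0813] yaw 1.9490222848687815 zax [ 0.0012  0.0001 -1.    ] F [ 0.8549 -0.4179  4.1019] M [-0.1038 -0.2821 -0.0411] w 0.01513545178537426 g 43.26910972595215 q [ 0.2631  0.3202 -0.3216  0.9278 -0.0003 -0.1151]
```

Request:
carry_out([
  {"x":0,"y":0,"z":-0.04,"wx":0,"wy":0,"wz":0,"hand":1.3},
  {"x":0,"y":0,"z":0,"wx":0,"wy":0,"wz":0,"hand":1.3},
])

```text
time_s: 7.22
position: [0.4904, 0.132, 0.0808]
eef_rot: [-0.187, 0.982, -0.0, 0.0]
wrist_force: [-0.0, -0.7, 6.3]
width: 0.015
grasp_force: 43.5
```

```bash
python3 st.py
```

```text
t 7.225 p [0.4904 0.132  0.0808] yaw 1.947470508377067 zax [ 0.0009 -0.0001 -1.    ] F [-0.0102 -0.7248  6.3185] M [-0.2882 -0.2694 -0.0072] w 0.01503120481676697 g 43.465813994407654 q [ 0.2632  0.3207 -0.3224  0.9269 -0.0003 -0.1135]
```

Request:
carry_out([
  {"x":0,"y":0,"z":-0.06,"wx":0,"wy":0,"wz":0.02,"hand":1.3},
  {"x":0,"y":0,"z":0,"wx":0,"wy":0,"wz":0.02,"hand":1.3},
])

```text
time_s: 7.48
position: [0.49, 0.1321, 0.0798]
eef_rot: [-0.207, 0.978, 0.0, 0.0]
wrist_force: [1.5, 2.4, -1.3]
width: 0.0152
grasp_force: 42.5
```

```bash
python3 st.py
```

```text
t 7.475 p [0.49   0.1321 0.0798] yaw 1.9884401338555278 zax [-0.      0.0002 -1.    ] F [ 1.4599  2.3678 -1.3167] M [ 0.4886 -0.2632 -0.0068] w 0.015187616294425351 g 42.5138121843338 q [ 0.2633  0.3216 -0.3238  0.9254  0.0002 -0.1544]
```

Request:
carry_out([
  {"x":0,"y":0,"z":-0.1,"wx":0,"wy":0,"wz":0,"hand":1.3},
  {"x":0,"y":0,"z":-0.1,"wx":0,"wy":0,"wz":0,"hand":1.3},
  {"x":0,"y":0,"z":-0.1,"wx":0,"wy":0,"wz":0,"hand":1.3},
])

```text
time_s: 7.85
position: [0.4897, 0.1319, 0.0766]
eef_rot: [-0.207, 0.978, -0.0, -0.0]
wrist_force: [-1.1, -1.0, -2.1]
width: 0.015
grasp_force: 42.4
```

```bash
python3 st.py
```

```text
t 7.85 p [0.4897 0.1319 0.0766] yaw 1.9877135916282063 zax [-0.0006 -0.0003 -1.    ] F [-1.1057 -0.9945 -2.0824] M [ 0.065  -0.0013 -0.0411] w 0.015000365609734202 g 42.361459136009216 q [ 0.2632  0.3247 -0.3285  0.9183 -0.0001 -0.1537]
```

Request:
carry_out([
  {"x":0,"y":0,"z":-0.1,"wx":0,"wy":0,"wz":0,"hand":1.3},
  {"x":0,"y":0,"z":-0.05,"wx":0,"wy":0,"wz":0,"hand":1.3},
  {"x":0,"y":0,"z":0,"wx":0,"wy":0,"wz":0,"hand":1.3},
])

```text
time_s: 8.22
position: [0.4899, 0.1319, 0.0754]
eef_rot: [-0.207, 0.978, -0.0, -0.0]
wrist_force: [-2.2, -0.6, 0.2]
width: 0.015
grasp_force: 42.6
```

```bash
python3 st.py
```

```text
t 8.225 p [0.4899 0.1319 0.0754] yaw 1.9878885093330168 zax [-0.0003 -0.0002 -1.    ] F [-2.2389 -0.5914  0.1887] M [-0.201   0.2041  0.0208] w 0.01503280771200783 g 42.594748735427856 q [ 0.2632  0.3259 -0.3303  0.915  -0.0002 -0.1539]
```

Request:
carry_out([
  {"x":0,"y":0,"z":-0.03,"wx":0,"wy":0,"wz":-0.05,"hand":1.3},
  {"x":0,"y":0,"z":-0.01,"wx":0,"wy":0,"wz":-0.05,"hand":1.3},
  {"x":0,"y":0,"z":-0.01,"wx":0,"wy":0,"wz":-0.05,"hand":1.3},
  {"x":0,"y":0,"z":-0.01,"wx":0,"wy":0,"wz":-0.05,"hand":1.3},
])

```text
time_s: 8.72
position: [0.4903, 0.1321, 0.075]
eef_rot: [-0.108, 0.994, 0.0, 0.0]
wrist_force: [0.4, -0.4, 0.8]
width: 0.0151
grasp_force: 42.8
```

```bash
python3 st.py
```

```text
t 8.725 p [0.4903 0.1321 0.075 ] yaw 1.7863094605006915 zax [ 0.0005  0.0001 -1.    ] F [ 0.3995 -0.4037  0.8005] M [-0.0773  0.0367  0.0321] w 0.015131644529714265 g 42.807989716529846 q [ 0.2632  0.3263 -0.3307  0.9133 -0.0001  0.0477]
```

Threaded: torque is low and it moves freely. Continue.

Request:
carry_out([
  {"x":0,"y":0,"z":-0.015,"wx":0,"wy":0,"wz":-0.05,"hand":1.3},
  {"x":0,"y":0,"z":-0.015,"wx":0,"wy":0,"wz":-0.05,"hand":1.3},
  {"x":0,"y":0,"z":-0.015,"wx":0,"wy":0,"wz":-0.05,"hand":1.3},
  {"x":0,"y":0,"z":-0.015,"wx":0,"wy":0,"wz":-0.05,"hand":1.3},
  {"x":0,"y":0,"z":-0.015,"wx":0,"wy":0,"wz":-0.05,"hand":1.3},
  {"x":0,"y":0,"z":-0.015,"wx":0,"wy":0,"wz":-0.05,"hand":1.3},
])

```text
time_s: 9.48
position: [0.4904, 0.1321, 0.0742]
eef_rot: [0.042, 0.999, 0.0, 0.0]
wrist_force: [0.4, -0.5, 2.6]
width: 0.0153
grasp_force: 43.0
```

```bash
python3 st.py
```

```text
t 9.475 p [0.4904 0.1321 0.0742] yaw 1.4863382561852552 zax [ 0.0007  0.0002 -1.    ] F [ 0.3875 -0.5028  2.6211] M [-0.0414  0.0395 -0.0044] w 0.015295568938563231 g 43.03177356719971 q [ 0.2632  0.3271 -0.3319  0.9111 -0.      0.3477]
```

Request:
carry_out([
  {"x":0,"y":0,"z":-0.015,"wx":0,"wy":0,"wz":-0.05,"hand":1.3},
  {"x":0,"y":0,"z":-0.015,"wx":0,"wy":0,"wz":-0.05,"hand":1.3},
  {"x":0,"y":0,"z":-0.015,"wx":0,"wy":0,"wz":-0.05,"hand":1.3},
  {"x":0,"y":0,"z":-0.015,"wx":0,"wy":0,"wz":-0.05,"hand":1.3},
  {"x":0,"y":0,"z":-0.015,"wx":0,"wy":0,"wz":-0.05,"hand":1.3},
  {"x":0,"y":0,"z":-0.015,"wx":0,"wy":0,"wz":-0.05,"hand":1.3},
])

```text
time_s: 10.22
position: [0.4904, 0.1322, 0.0734]
eef_rot: [0.191, 0.982, 0.0, 0.0]
wrist_force: [0.7, -0.2, 4.3]
width: 0.0151
grasp_force: 43.1
```

```bash
python3 st.py
```

```text
t 10.225 p [0.4904 0.1322 0.0734] yaw 1.1864060949862751 zax [ 0.0009  0.0003 -1.    ] F [ 0.7042 -0.1724  4.2575] M [0.1193 0.097  0.0569] w 0.015124948603920014 g 43.14630925655365 q [ 0.2633  0.3279 -0.333   0.9089  0.0001  0.6476]
```

Request:
carry_out([
  {"x":0,"y":0,"z":-0.015,"wx":0,"wy":0,"wz":-0.05,"hand":1.3},
  {"x":0,"y":0,"z":-0.015,"wx":0,"wy":0,"wz":-0.05,"hand":1.3},
  {"x":0,"y":0,"z":-0.015,"wx":0,"wy":0,"wz":-0.05,"hand":1.3},
  {"x":0,"y":0,"z":-0.01,"wx":0,"wy":0,"wz":-0.05,"hand":1.3},
])

```text
time_s: 10.72
position: [0.4905, 0.1322, 0.0729]
eef_rot: [0.288, 0.958, 0.0, 0.0]
wrist_force: [-0.5, 0.7, 4.2]
width: 0.0155
grasp_force: 43.3
```

```bash
python3 st.py
```

```text
t 10.725 p [0.4905 0.1322 0.0729] yaw 0.986409933781888 zax [ 0.0011  0.0003 -1.    ] F [-0.5495  0.6696  4.2106] M [0.0282 0.1372 0.0315] w 0.015516131911296636 g 43.33484172821045 q [ 0.2632  0.3283 -0.3337  0.9076  0.0001  0.8476]
```

Request:
carry_out([
  {"x":0,"y":0,"z":-0.01,"wx":0,"wy":0,"wz":-0.05,"hand":1.3},
  {"x":0,"y":0,"z":0,"wx":0,"wy":0,"wz":-0.05,"hand":1.3},
  {"x":0,"y":0,"z":0,"wx":0,"wy":0,"wz":-0.05,"hand":1.3},
])

```text
time_s: 11.1
position: [0.4905, 0.1323, 0.0729]
eef_rot: [0.359, 0.933, 0.0, 0.0]
wrist_force: [-0.6, 2.0, 5.8]
width: 0.0151
grasp_force: 43.4
```

```bash
python3 st.py
```

```text
t 11.1 p [0.4905 0.1323 0.0729] yaw 0.836470013201863 zax [ 0.0011  0.0006 -1.    ] F [-0.6343  1.9647  5.7568] M [0.4318 0.2658 0.1375] w 0.015078980633058868 g 43.4027373790741 q [ 0.2633  0.3284 -0.3338  0.9074  0.0003  0.9976]
```

Request:
carry_out([
  {"x":0,"y":0,"z":0,"wx":0,"wy":0,"wz":-0.04,"hand":1.3},
  {"x":0,"y":0,"z":0,"wx":0,"wy":0,"wz":-0.03,"hand":1.3},
])

```text
time_s: 11.35
position: [0.4905, 0.1325, 0.0728]
eef_rot: [0.391, 0.92, 0.001, 0.0]
wrist_force: [-0.6, 3.2, 5.7]
width: 0.0151
grasp_force: 43.4
```

```bash
python3 st.py
```

```text
t 11.35 p [0.4905 0.1325 0.0728] yaw 0.7672149782611785 zax [ 0.001  0.001 -1.   ] F [-0.5812  3.215   5.7391] M [0.6363 0.1979 0.2011] w 0.01514561119485599 g 43.37812006473541 q [ 0.2634  0.3284 -0.3338  0.9074  0.0007  1.067 ]
```

Request:
carry_out([
  {"x":0,"y":0.03,"z":0,"wx":0,"wy":0,"wz":-0.04,"hand":1.3},
  {"x":0,"y":0,"z":0,"wx":0,"wy":0,"wz":-0.03,"hand":1.3},
])

```text
time_s: 11.6
position: [0.4905, 0.1328, 0.0729]
eef_rot: [0.423, 0.906, 0.001, 0.0]
wrist_force: [-0.6, 2.5, 4.9]
width: 0.0153
grasp_force: 43.5
```

```bash
python3 st.py
```

```text
t 11.6 p [0.4905 0.1328 0.0729] yaw 0.6973663426645954 zax [ 0.0011  0.0008 -1.    ] F [-0.6273  2.492   4.862 ] M [0.5023 0.2037 0.414 ] w 0.015279155172808017 g 43.45420181751251 q [ 0.264   0.3285 -0.3335  0.9075  0.0005  1.1375]
```

Request:
carry_out([
  {"x":0,"y":0,"z":0.02,"wx":0,"wy":0,"wz":0.03,"hand":1.3},
  {"x":0,"y":0,"z":0,"wx":0,"wy":0,"wz":0,"hand":1.7},
  {"x":0,"y":0,"z":0,"wx":0,"wy":0,"wz":0,"hand":2.5},
  {"x":0,"y":0,"z":0,"wx":0,"wy":0,"wz":0,"hand":3.5},
  {"x":0,"y":0,"z":0,"wx":0,"wy":0,"wz":0,"hand":5},
  {"x":0,"y":0,"z":0,"wx":0,"wy":0,"wz":0,"hand":5},
], grip_force=20)

```text
time_s: 12.35
position: [0.49, 0.1323, 0.0725]
eef_rot: [0.409, 0.912, -0.0, -0.0]
wrist_force: [0.8, -0.0, 0.5]
width: 0.0501
grasp_force: 0.0
```

```bash
python3 st.py
```

```text
t 12.35 p [0.49   0.1323 0.0725] yaw 0.7279104909092408 zax [-0.0001 -0.0001 -1.    ] F [ 0.7936 -0.0144  0.536 ] M [ 0.0129  0.0406 -0.0235] w 0.050130130261130494 g 0.0 q [ 0.2637  0.3289 -0.334   0.908  -0.0001  1.1066]
```

Request:
carry_out([
  {"x":0,"y":0,"z":1,"wx":0,"wy":0,"wz":0,"hand":5},
  {"x":0,"y":0,"z":3,"wx":0,"wy":0,"wz":0,"hand":5},
  {"x":0,"y":0,"z":4,"wx":0,"wy":0,"wz":0,"hand":5},
  {"x":0,"y":0,"z":4,"wx":0,"wy":0,"wz":0,"hand":5},
  {"x":0,"y":0,"z":0,"wx":0,"wy":0,"wz":0,"hand":5},
])

```text
time_s: 12.98
position: [0.4916, 0.1328, 0.196]
eef_rot: [0.409, 0.913, 0.002, 0.002]
wrist_force: [0.3, -0.1, -0.1]
width: 0.0499
grasp_force: 0.0
```

```bash
python3 - <<'E'
from h import *
u,v=308,215
c=r.camera('side');p=c['pixels'][:,:,::-1]
cv2.imwrite('pics/side3.png',cv2.resize(p[v-40:v+40,u-50:u+50],(720,576),interpolation=cv2.INTER_CUBIC))
E
```

```text
(no output)
```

View pics/side3.png

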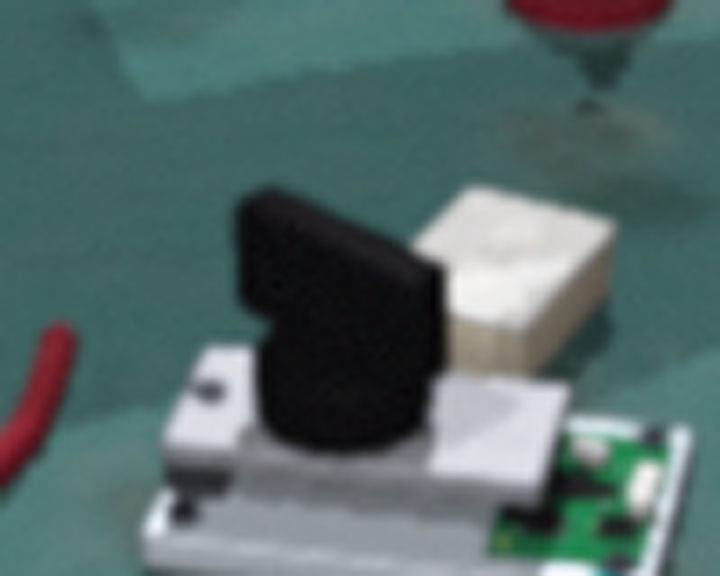

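The knob (crop about 340,320) now sits upright and low on the strap. The gripper is clear, and the box and cutter are where they were.

```bash
python3 -c "
from bench import r
print(r.finish_job())"
```

```text
the job is handed in; nothing more can be done
None
```

The knob dropped into its thread after about 0.8 rad of backward turn, was screwed forward about 74 degrees to its stop (0.41 N m), released and handed in; the judge gave no result.

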